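Wedge the jig's sprung catch open, slide the board out and square it into the fence corner

TASK

Drive the yellow wedge into the slot beside the red sprung catch of the drilling jig until it is fully home and holds the catch open by itself, with your hand off it and off the jig. Then slide the pine board out of its channel and push it, without ramming it, square and flush into the corner of the two aluminium fences; the end fence is an adjustable stop, so feel for where it stands. Leave the catch wedged open for the next board, and leave the other things on the bench where they are.

Things in the scene. Friction and masses are not known exactly. Their poses are not given: they have to be found in the camera images.
- jig: Drilling jig, fixed. Grey base plate 12 mm thick, x -150 to +90, y -190 to +205 mm. Origin at bench level (plate's underside), at the exit and on the centre line of the board's channel. Axes: x across the channel, away from the robot; y along it, the way the board slides out; z up. All jig positions in these entries are mm in this frame.
- channel (a point): Centre of the board's channel, on the plate (jig 0, -55, 12). Two brown rails, y -110 to 0, inner faces x -42 and +42, outer faces -62 and +62. Steel lips on them, z 43 to 50, overhang the board, leaving a 66 mm wide open slot between: the board cannot be lifted, only slid out along +y. The rear end (-y) is open: it can be pushed from behind.
- side_fence (a point): Foot of the side fence's face, middle of its length (jig 65, 112, 12). Aluminium, y 20 to 205, top at z 38; its face, at jig x +65, looks to -x. With the board flush against it the board's centre is at jig x +25. The end fence stands square to it and closes the corner at +y.
- feeler (a joint): Push-in depth in m of the green feeler pin (12 mm thick, spring under 0.4 N) in the end fence's face: 0 free, standing 8 mm out of the face; 0.008 when the board's end is flush with the face. End fence: aluminium, x -35 to +63, top z 38, its face looks to -y. It is an adjustable stop, locked with its face somewhere between jig y 142 and 168; where is not measured: find it by touch.
- catch (a joint): Opening in m of the red sprung catch: 0 shut, end stop 0.030. It slides to the jig's -x; spring 3 N shut, 7 N at 0.022. An L of flat bar: a nose bar across the channel's exit (y 2 to 17, x -88 to -24 when shut) and a tail plate beside the robot-side rail. At 0.018 the nose clears the board's path. A blue spring housing, top at z 46, stands behind the plate (x -148 to -126).
- catch_mouth (a point): Rear end of the tail plate's inner face, half-way up (jig -76, -95, 31 when shut); moves with the catch. Tail plate: 12 mm thick, y -95 to +17, z 14 to 48. The wedge's slot lies between this face and the rail's outer face (x -62): 14 mm wide when shut, floor the plate (z 12), open above and at this rear end, ended by the nose bar at y +2.
- wedge_c (a point): Centre of the loose yellow wooden wedge, 170 mm long, 34 mm high, 0.12 kg. x along it to the thin end, z up. -y side: flat, 170 mm long, at y -18. Rear part (x -85 to +5) is a parallel block 36 mm thick, good to grip across y. From x +5 to +85 the +y side tapers from y +18 to -10: tip 8 mm thick.
- wedge_tip (a point): Middle of the wedge's thin end, half-way up. In use it points along the jig's +y, the flat face along the rail's outer face, the taper against the catch. Fully home it meets the nose bar: the wedge's centre is then at about jig x -80, y -83 and the catch 0.022 open. Pushing in takes up to about 15 N before that; it stays by itself.
- board_c (a point): Centre (half-way up) of the pine board, 80 mm (local x) by 120 mm (local y) by 28 mm high, about 0.15 kg. At the start it lies in the channel on the base plate, axes along the jig's, its front end just behind the nose of the catch.
- offcut_c (a point): Centre of a loose wooden offcut, 150 x 22 x 22 mm, lying near the wedge. Bystander: leave alone.
- tape: Black tape measure, 45 x 55 x 34 mm, origin under its centre, standing on the rear corner of the jig's plate. Bystander: leave alone.
- jar: Glass screw jar, 64 mm across, 85 mm high, origin under its centre. Bystander: leave alone.
- hammer: Hammer lying on the bench, origin on the bench under it. Bystander: leave alone.
Mind the look-alikes: they are no part of the job. Leave any orange look-alike of the part that bears board_c alone.

How it is judged:
By the outcome, as a careful person would: the job done as asked, in the order asked, and still so for the second after the job is handed in, with the robot touching nothing.
It also fails if it takes over 64 s, if anything falls off the work surface, if the arm or the gripper's body presses on something with over 40 N, if the wrist force passes 120 N, or if a joint passes its speed limit or range.

ROBOT

A 7-joint arm with a two-finger parallel gripper is mounted at the origin on the work surface. World frame = base frame: x ahead of the robot, y to its left, z up, the work surface at z = 0. Lengths are in m, angles in rad, forces in N, time in s.
With the tool pointing down it reaches from about 0.35 to 0.9 m from the base axis. Payload 8.1 kg.
Tool frame: the origin (TCP) lies at the very end of the fingers, on their centre line; the grasp point (between the pads) lies 19 mm behind it (bot.pinch_z is the distance from the TCP to the grasp point, in m); z points along the fingers, y is the line along which they close (so a half turn about z gives the same grasp; the last joint's range is limited). The gripper opens to 92 mm and grips with 3 to 60 N. Pads are 19 mm wide; open, the fingers measure 130 mm over their backs; the gripper's body (75 mm by 190 mm) begins 47 mm behind the grasp point.
Start: joints at [1.027, 0.434, 0.025, 1.573, -0.012, 1.134, -0.075], TCP at [0.267, -0.565, 0.227] pointing down, gripper open.
Joint ranges: [-2.62, 2.62], [-0.44, 2.09], [-1.27, 1.32], [0.08, 2.57], [-1.32, 4.46], [0.12, 2], [-2.74, 2.74]. Speed limits (rad/s): [2.22, 2.22, 3.01, 3.01, 3.14, 3.14, 3.14].

INTERFACE

Orientations are given as a 3x3 rotation matrix whose columns are the frame's x, y, z axes.
In Python, from bench import get_state, vision, order, bot gives the robot as it stands.
- The arm moves only by the shell command python3 -m inch 'ROWS' [FORCE]. ROWS is JSON, a list of rows, each an object with "translation": the shift along the tool's x, y, z in m, a list of three; "rotation": the turn, a rotation vector about the tool's x, y, z in degrees, a list of three; "gripper": the opening, from 0 (shut) to 1 (fully open). In form: [{"translation": [dx, dy, dz], "rotation": [rx, ry, rz], "gripper": gripper}, ...]. A call has 1 to 12 rows; each row is the pose to reach, as a shift and turn from the pose commanded when the call began, along the tool's axes at that moment; what a row does not reach only later rows make up. A row lasts 1/10 s, in which the tool goes at most 50 mm and 8.59 degrees, less where a joint would pass 70% of its speed; a pose out of reach is approached as far as the arm can. A call with a gripper value outside its range is refused whole. The fingers move at their own pace and stop on an object; FORCE is the grip in N (left out, the last holds). Time passes only in rows, so rows that repeat a pose let the fingers close. It gives the time, the measured TCP pose, the force, the opening and the grip force at its end, in the units of the state.
- get_state(): the state, without advancing time (a new reading comes with each control period).
- vision.grab_frame(name): name is "scene" or "top" or "wrist"; returns a dict with "color" (420x560x3 uint8, red, green, blue), "K" (3x3 intrinsics, pixels), "R" (3x3) and "t" (3): a world point X has camera coordinates R X + t; the wrist camera has in their place "tool_from_camera" (4x4, takes a point from camera to tool coordinates, whose origin is the TCP and whose axes are the flange's). Camera axes: x right, y down, z forward; pixel columns grow to the right and rows downward; lengths in m; the calibration is good to about 2 mm. A picture is of the moment at which its call begins: read the wrist's pose just before it. There is no depth.
- order.close_job(): hands the job in; it is judged then, once.
Trained networks look in a picture, given as the dict that the camera call returned (one of the last four; its "shot" number tells which), for a name from the list of things; names that differ only in an ending like _2 or _b are one class to them, and where a whole thing is asked for, a point or a joint stands for the part that bears it (a point fixed in the world has none). Each returns a list of dicts, best first, with "score" (0 to 1); they miss things now and then, are a little off and sometimes report something else, mostly with a low value. They report only what shows in the picture. A call takes as long as a camera call. They do not tell look-alikes from the thing itself.
- vision.recognise(picture, query): "position" ([row, column] in pixels, amid what is visible of it).
- vision.pinpoint(picture, query): "position" ([row, column] in pixels: a listed point, or the origin of a listed thing).
The state is a dict: "t": time; "joint_positions": joint angles; "joint_velocities": joint speeds; "effort": joint torques, N m; "tcp_pos": TCP position; "tcp_rot": TCP orientation; "contact_force": force on the tool from outside, world axes, zero at the start; "ft_torque": the same for the moment, N m; "width": opening from 0.0 (shut) to 1.0 (fully open); "grip_force": force on a finger pad.
Only numpy, scipy, OpenCV 4.12 (cv2) and the standard library are available. Lean on these libraries where they do the work, as an engineer would, in place of code of your own. Each camera call takes 0.05 s, during which the arm holds its last target. There are 200 camera calls.

## Working session

There is one attempt and no reset: what is moved stays moved. The work goes in short steps, Python scripts to look and compute and a shell command to move; the robot and the scene stay as the last step left them, time stands still between calls to the robot, and variables do not carry over. Pictures are saved under pics/ and viewed, at most 10 in all, crops included, and the job is handed in when it is done.

```bash
ls; mkdir -p pics
cat > h.py <<'E'
import numpy as np, cv2
from bench import get_state, vision, order, bot
def ray(p,pix):
    d=np.linalg.inv(p["K"])@np.array([pix[1],pix[0],1.0])
    if "R" in p: return -p["R"].T@p["t"], p["R"].T@d
def onplane(p,pix,z):
    o,d=ray(p,pix); return o+d*(z-o[2])/d[2]
def save(p,n,crop=None,f=1):
    im=cv2.cvtColor(p["color"],cv2.COLOR_RGB2BGR)
    if crop: im=im[crop[0]:crop[1],crop[2]:crop[3]]
    if f!=1: im=cv2.resize(im,None,fx=f,fy=f,interpolation=cv2.INTER_CUBIC)
    cv2.imwrite("pics/"+n,im)
E
python3 - <<'E'
from h import *
s=get_state(); print(s["t"],s["tcp_pos"],s["tcp_rot"],s["width"])
t=vision.grab_frame("top"); save(t,"top.png",None,1.4)
c=vision.grab_frame("scene"); save(c,"scene.png",None,1.4)
H={"jig":0,"channel":.012,"side_fence":.012,"catch_mouth":.031,"wedge_c":.017,"wedge_tip":.017,"board_c":.026,"offcut_c":.011,"tape":.012,"jar":0,"hammer":0}
for q,z in H.items():
    for n,p in(("top",t),("scene",c)):
        r=vision.pinpoint(p,q)
        print(q,n,[(np.round(a["position"]).tolist(),round(a["score"],2),np.round(onplane(p,a["position"],z)[:2],3).tolist()) for a in r[:3]])
print(get_state()["t"])
E
```

```text
pics
0.0 [ 0.26639224 -0.56480208  0.22596224] [[ 9.04426508e-01  4.26628715e-01 -7.94125894e-04]
 [ 4.26629432e-01 -9.04425489e-01  1.36448314e-03]
 [-1.36100012e-04 -1.57287220e-03 -9.99998754e-01]] 0.9987491050309191
jig top [([228.0, 447.0], 0.73, [0.438, -0.343]), ([181.0, 292.0], 0.67, [0.565, 0.063])]
jig scene [([245.0, 256.0], 0.88, [0.558, 0.062])]
channel top [([179.0, 314.0], 0.67, [0.567, 0.004])]
channel scene [([236.0, 235.0], 0.71, [0.564, 0.005])]
side_fence top [([158.0, 245.0], 0.63, [0.622, 0.186])]
side_fence scene [([275.0, 286.0], 0.95, [0.611, 0.181])]
catch_mouth top [([209.0, 333.0], 0.65, [0.487, -0.041])]
catch_mouth scene [([206.0, 237.0], 0.59, [0.486, -0.037])]
wedge_c top [([227.0, 446.0], 0.98, [0.44, -0.335])]
wedge_c scene [([161.0, 160.0], 0.57, [0.43, -0.344])]
wedge_tip top [([225.0, 416.0], 0.56, [0.447, -0.257])]
wedge_tip scene [([173.0, 180.0], 0.76, [0.442, -0.261])]
board_c top [([181.0, 318.0], 0.83, [0.561, -0.005]), ([291.0, 416.0], 0.64, [0.279, -0.252])]
board_c scene [([232.0, 235.0], 0.84, [0.563, 0.005]), ([142.0, 210.0], 0.55, [0.294, -0.253])]
offcut_c top [([183.0, 451.0], 0.66, [0.555, -0.353])]
offcut_c scene [([190.0, 132.0], 0.95, [0.56, -0.345])]
tape top [([156.0, 348.0], 0.66, [0.628, -0.085])]
tape scene [([240.0, 192.0], 0.59, [0.629, -0.089])]
jar top [([137.0, 139.0], 0.67, [0.683, 0.469]), ([216.0, 143.0], 0.61, [0.473, 0.454])]
jar scene [([353.0, 386.0], 0.91, [0.682, 0.467])]
hammer top [([214.0, 143.0], 0.73, [0.476, 0.453])]
hammer scene [([206.0, 237.0], 0.18, [0.464, -0.053])]
1.2
```

View pics/top.png

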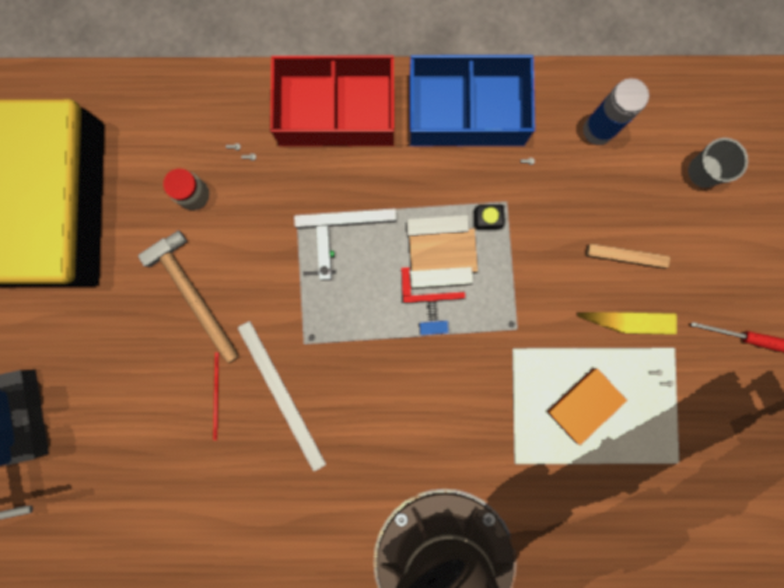

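View pics/scene.png

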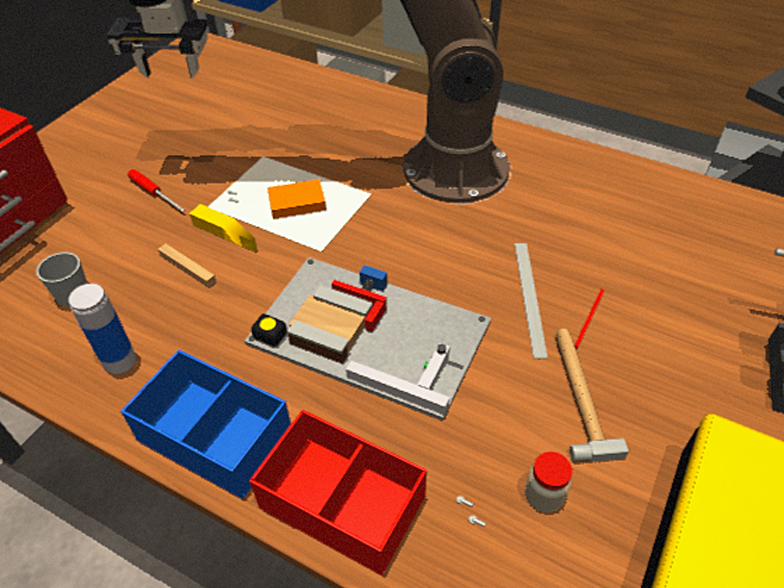

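Candidates (original top-view pixels, row/col): for the wedge, the yellow tapered piece at (230,446); the plain offcut (183,451) and the yellow case at left (137,27) aren't it. For the board, the pine piece inside the channel (181,318); the orange block on paper (291,416) is the look-alike. I choose the wedge at (230,446) and the board in the channel. Next I'll fit the poses and take a close crop.

Run:
```python
from h import *
t=vision.grab_frame("top")
im=t["color"]
# jig fit: plate corners (picked) + named points
J=np.array([[90,205],[90,-190],[-150,-190],[-150,205]])/1e3
P=np.array([[296,218],[508,203],[517,327],[304,343]])/1.4
W=np.array([onplane(t,(p[1],p[0]),.012)[:2] for p in P])
J2=np.array([[0,-55],[65,112],[-76,-95]])/1e3
W2=np.array([[.5655,.0045],[.6165,.1835],[.4865,-.039]])
def fit(A,B):
    a=A-A.mean(0);b=B-B.mean(0)
    th=np.arctan2((a[:,0]*b[:,1]-a[:,1]*b[:,0]).sum(),(a*b).sum()); R=np.array([[np.cos(th),-np.sin(th)],[np.sin(th),np.cos(th)]])
    o=B.mean(0)-R@A.mean(0); print(np.degrees(th),o,np.round((A@R.T+o-B)*1e3,1).tolist())
fit(J,W);fit(J2,W2);fit(np.r_[J,J2],np.r_[W,W2])
# wedge mask
hsv=cv2.cvtColor(im,cv2.COLOR_RGB2HSV)
m=cv2.inRange(hsv,(22,120,60),(36,255,255)); m[:200]=0;m[260:]=0;m[:,:400]=0;m[:,500:]=0
c=max(cv2.findContours(m,0,2)[0],key=cv2.contourArea)[:,0]
w=np.array([onplane(t,(p[1],p[0]),.034)[:2] for p in c])
print("wedge outline y range",w[:,1].min(),w[:,1].max())
for lo in np.arange(-.42,-.24,.02):
    k=w[(w[:,1]>=lo)&(w[:,1]<lo+.02)]
    if len(k): print(round(lo,2),k[:,0].min().round(4),k[:,0].max().round(4))
save(t,"w.png",(190,270,390,500),5)
```

```text
3.9788802264836662 [0.55723137 0.06167265] [[3.3, -1.1], [3.0, 2.7], [-3.8, -1.0], [-2.5, -0.6]]
4.195050200414055 [0.55889692 0.06256762] [[-2.6, 3.2], [-1.0, -4.5], [3.5, 1.3]]
4.03127128523699 [0.55796379 0.06206875] [[3.8, -0.7], [3.9, 3.2], [-2.9, -0.7], [-1.9, -0.3], [-3.7, 2.7], [-1.6, -5.1], [2.3, 1.0]]
wedge outline y range -0.42040176793630785 -0.3105919777862139
-0.42 0.4123 0.4148
-0.38 0.4124 0.4505
-0.34 0.415 0.4506
-0.32 0.4176 0.4481
```

View pics/w.png

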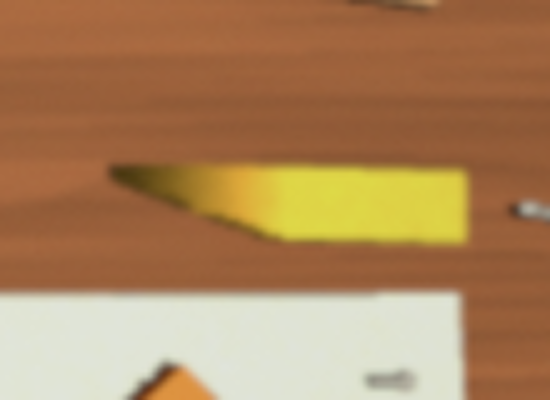

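The crop shows the yellow wedge with its tip at left (orig. px row 224, col 412) and its block at right (col 447–484). The flat side is on the far side from the robot (row 223.5), so it is already oriented roughly as needed.

```bash
python3 -m inch '[{"translation":[0.2266,-0.092,0.09],"rotation":[0,0,-64.7],"gripper":0.75},{"translation":[0.2266,-0.092,0.09],"rotation":[0,0,-64.7],"gripper":0.75},{"translation":[0.2266,-0.092,0.09],"rotation":[0,0,-64.7],"gripper":0.75},{"translation":[0.2266,-0.092,0.09],"rotation":[0,0,-64.7],"gripper":0.75},{"translation":[0.2266,-0.092,0.09],"rotation":[0,0,-64.7],"gripper":0.75},{"translation":[0.2266,-0.092,0.09],"rotation":[0,0,-64.7],"gripper":0.75},{"translation":[0.2266,-0.092,0.09],"rotation":[0,0,-64.7],"gripper":0.75},{"translation":[0.2266,-0.092,0.09],"rotation":[0,0,-64.7],"gripper":0.75},{"translation":[0.2266,-0.092,0.09],"rotation":[0,0,-64.7],"gripper":0.75},{"translation":[0.2266,-0.092,0.09],"rotation":[0,0,-64.7],"gripper":0.75}]'
cat >> h.py <<'E'
def wristgrab():
    s=get_state(); p=vision.grab_frame("wrist")
    T=np.eye(4);T[:3,:3]=s["tcp_rot"];T[:3,3]=s["tcp_pos"]
    M=np.linalg.inv(T@p["tool_from_camera"]); q=dict(p);q["R"]=M[:3,:3];q["t"]=M[:3,3]
    return p,q,s
E
python3 - <<'E'
from h import *
p,q,s=wristgrab(); save(p,"wr1.png")
print(s["tcp_pos"],np.round(s["tcp_rot"],4).tolist())
for n,z in (("wedge_c",.017),("wedge_tip",.017)):
    print(n,[(np.round(a["position"]).tolist(),round(a["score"],2),np.round(onplane(q,a["position"],z)[:2],4).tolist()) for a in vision.pinpoint(p,n)[:3]])
im=p["color"]; hsv=cv2.cvtColor(im,cv2.COLOR_RGB2HSV)
m=cv2.inRange(hsv,(20,110,40),(36,255,255))
c=max(cv2.findContours(m,0,2)[0],key=cv2.contourArea)[:,0]
a=cv2.approxPolyDP(c[:,None],4,True)[:,0]
print([(v.tolist(),np.round(onplane(q,(v[1],v[0]),.034)[:2],4).tolist()) for v in a])
E
```

```text
t: 2.25
tcp_pos: [0.4323, -0.3856, 0.1368]
tcp_rot: [[0.004, 1.0, 0.0], [1.0, -0.004, -0.0], [-0.0, 0.0, -1.0]]
contact_force: [0.3, -0.1, -0.4]
width: 0.749
grip_force: 0.0
[ 0.43227849 -0.38564552  0.13681154] [[0.0039, 1.0, 0.0002], [1.0, -0.0039, -0.0001], [-0.0001, 0.0002, -1.0]]
wedge_c [([151.0, 276.0], 0.69, [0.432, -0.3365])]
wedge_tip [([44.0, 295.0], 0.62, [0.4477, -0.2518]), ([152.0, 276.0], 0.34, [0.4319, -0.3375])]
[([300, 40], [0.4503, -0.2531]), ([289, 43], [0.4421, -0.2551]), ([253, 145], [0.4132, -0.3302]), ([253, 247], [0.4111, -0.4202]), ([292, 248], [0.4462, -0.4213])]
```

View pics/wr1.png

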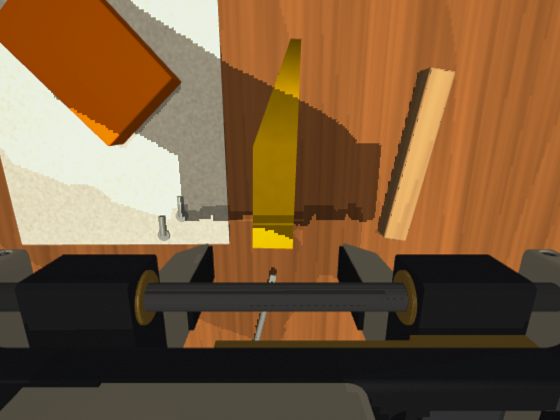

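The wrist picture shows the wedge between the fingers' planes: tip (row 40, col 300), rear edge (row 248, col 253–292). The offcut is clear at right (cols 380–450). I'll go down and grip.

```bash
python3 -m inch '[{"translation":[-0.003,-0.003,0.04],"rotation":[0,0,1.2],"gripper":0.75},{"translation":[-0.003,-0.003,0.08],"rotation":[0,0,1.2],"gripper":0.75},{"translation":[-0.003,-0.003,0.115],"rotation":[0,0,1.2],"gripper":0.75},{"translation":[-0.003,-0.003,0.128],"rotation":[0,0,1.2],"gripper":0.75},{"translation":[-0.003,-0.003,0.128],"rotation":[0,0,1.2],"gripper":0.3},{"translation":[-0.003,-0.003,0.128],"rotation":[0,0,1.2],"gripper":0.3},{"translation":[-0.003,-0.003,0.128],"rotation":[0,0,1.2],"gripper":0.3},{"translation":[-0.003,-0.003,0.128],"rotation":[0,0,1.2],"gripper":0.3},{"translation":[-0.003,-0.003,0.128],"rotation":[0,0,1.2],"gripper":0.3}]' 45
```

```text
t: 3.3
tcp_pos: [0.43, -0.389, 0.01]
tcp_rot: [[0.022, 1.0, 0.002], [1.0, -0.022, -0.001], [-0.001, 0.002, -1.0]]
contact_force: [-1.1, 1.0, 7.1]
width: 0.388
grip_force: 45.0
```

```bash
python3 -m inch '[{"translation":[0,0,-0.045],"rotation":[0,0,0],"gripper":0.3},{"translation":[0,0,-0.09],"rotation":[0,0,0],"gripper":0.3},{"translation":[0.04,0.015,-0.09],"rotation":[0,0,-2],"gripper":0.3},{"translation":[0.08,0.03,-0.09],"rotation":[0,0,-4],"gripper":0.3},{"translation":[0.12,0.045,-0.09],"rotation":[0,0,-5.3],"gripper":0.3},{"translation":[0.16,0.0596,-0.09],"rotation":[0,0,-5.3],"gripper":0.3},{"translation":[0.1854,0.0596,-0.09],"rotation":[0,0,-5.3],"gripper":0.3},{"translation":[0.1854,0.0596,-0.09],"rotation":[0,0,-5.3],"gripper":0.3},{"translation":[0.1854,0.0596,-0.09],"rotation":[0,0,-5.3],"gripper":0.3}]'
python3 - <<'E'
from h import *
p,q,s=wristgrab(); save(p,"wr2.png")
o=np.array([.558,.062]);th=np.radians(4.03);R=np.array([[np.cos(th),-np.sin(th)],[np.sin(th),np.cos(th)]])
tj=R.T@(s["tcp_pos"][:2]-o)
print(s["tcp_pos"],"tcp in jig",tj)
for n,z in (("wedge_tip",s["tcp_pos"][2]+.008),("catch_mouth",.031),("channel",.012),("board_c",.026),("jig",0)):
    print(n,[(np.round(a["position"]).tolist(),round(a["score"],2),np.round(R.T@(onplane(q,a["position"],z)[:2]-o),4).tolist()) for a in vision.pinpoint(p,n)[:3]])
E
```

```text
t: 4.2
tcp_pos: [0.4929, -0.2041, 0.099]
tcp_rot: [[-0.072, 0.997, 0.0], [0.997, 0.072, -0.001], [-0.001, 0.0, -1.0]]
contact_force: [-0.6, -1.2, -1.8]
width: 0.39
grip_force: 45.0
[ 0.4929313  -0.20410102  0.09904277] tcp in jig [-0.08360906 -0.2608701 ]
wedge_tip []
catch_mouth []
channel []
board_c [([260.0, 20.0], 0.69, [-0.2908, -0.2948])]
jig []
```

View pics/wr2.png

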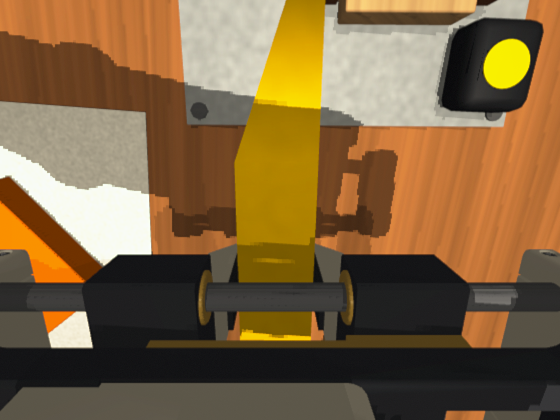

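The picture shows the held wedge (tip cut off at row 0, col 290–325), the plate's rear edge at row 126 (cols 187–503), its left edge (col 180 at row 0), the board's rear end (row 22, cols 340–475) and the tape at right. I'll use these edges to refine the jig pose.

Run:
```python
from h import *
p,q,s=wristgrab()
o=np.array([.558,.062]);th=np.radians(4.03);R=np.array([[np.cos(th),-np.sin(th)],[np.sin(th),np.cos(th)]])
f=lambda n,r,c,z: print(n,np.round(1e3*(R.T@(onplane(q,(r,c),z)[:2]-o)),1))
hsv=cv2.cvtColor(p["color"],cv2.COLOR_RGB2HSV); g=(hsv[:,:,1]<60).astype(int); S=hsv[:,:,1].astype(int)
for r in (5,60,100): 
    k=np.abs(np.diff(S[r,165:210])).argmax()+165; f("plate left edge x=-150",r,k+1,.012)
for c in (220,380,420,490):
    k=np.abs(np.diff(S[110:140,c])).argmax()+110; f("plate rear y=-190",k+1,c,.012)
for r in (60,118):
    k=np.abs(np.diff(S[r,490:540])).argmax()+490; f("plate right x=90",r,k+1,.012); print(k)
m=cv2.inRange(hsv,(18,110,40),(36,255,255)); zt=s["tcp_pos"][2]+.026
for r in (2,20,60,100,150,190,230):
    k=np.flatnonzero(m[r,225:340])+225; f("wedge R edge",r,k.max()+1,zt); f("wedge L edge",r,k.min(),zt)
save(p,"b.png",(0,60,320,560),3)
t=vision.grab_frame("top"); save(t,"t2.png",(140,260,200,380),4)
```

```text
plate left edge x=-150 [-151.3 -111.6]
plate left edge x=-150 [-150.8 -145.9]
plate left edge x=-150 [-151.5 -172.9]
plate rear y=-190 [-126.5 -189.2]
plate rear y=-190 [  -5.9 -190.1]
plate rear y=-190 [  24.2 -190.2]
plate rear y=-190 [  77.  -190.2]
plate right x=90 [ 101.5 -146.2]
535
plate right x=90 [  88.2 -185.9]
505
wedge R edge [ -66.2 -145.7]
wedge L edge [ -81.2 -145.6]
wedge R edge [ -66.3 -151.5]
wedge L edge [ -83.4 -151.5]
wedge R edge [ -66.5 -165.1]
wedge L edge [ -88. -165.]
wedge R edge [ -66.7 -179.6]
wedge L edge [ -93.3 -179.5]
wedge R edge [ -66.8 -199.2]
wedge L edge [-100.4 -199.1]
wedge R edge [ -67.  -216.1]
wedge L edge [-102.2 -216.1]
wedge R edge [ -66.8 -234.3]
wedge L edge [-102.5 -234.3]
```

View pics/t2.png

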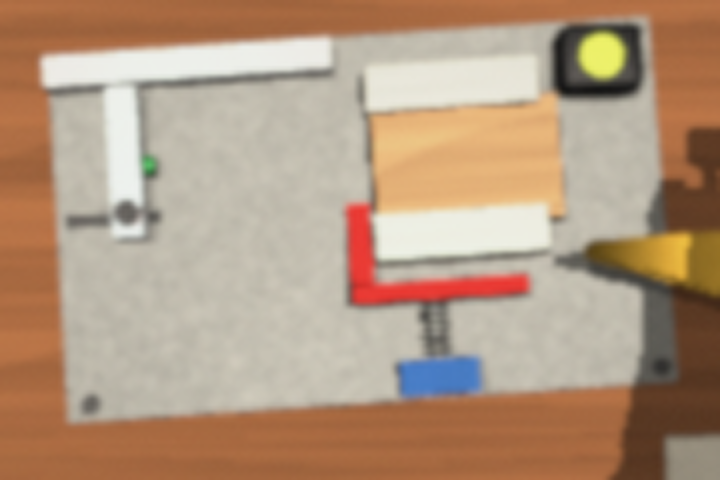

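The crop shows the wedge tip (crop px 590,255) lined up with the slot between the light rail (y≈230) and the red tail plate (y≈285). The end fence carries the green pin. The jig fit is good to about 1 mm, so I'll lower the wedge and enter the slot.

```bash
python3 -m inch '[{"translation":[0,0,0.03],"rotation":[0,0,0],"gripper":0.3},{"translation":[0,0,0.06],"rotation":[0,0,0],"gripper":0.3},{"translation":[0,0,0.072],"rotation":[0,0,0],"gripper":0.3},{"translation":[0,0,0.0745],"rotation":[0,0,0],"gripper":0.3},{"translation":[0.01,0,0.0745],"rotation":[0,0,0],"gripper":0.3},{"translation":[0.02,0,0.0745],"rotation":[0,0,0],"gripper":0.3},{"translation":[0.03,0,0.0745],"rotation":[0,0,0],"gripper":0.3},{"translation":[0.035,0,0.0745],"rotation":[0,0,0],"gripper":0.3},{"translation":[0.04,0,0.0745],"rotation":[0,0,0],"gripper":0.3},{"translation":[0.045,0,0.0745],"rotation":[0,0,0],"gripper":0.3}]'
python3 - <<'E'
from h import *
t=vision.grab_frame("top"); save(t,"t3.png",(170,230,270,390),6)
E
```

```text
t: 5.6
tcp_pos: [0.4909, -0.1598, 0.0248]
tcp_rot: [[-0.07, 0.998, 0.002], [0.998, 0.07, -0.001], [-0.001, 0.002, -1.0]]
contact_force: [3.9, -4.0, -1.0]
width: 0.389
grip_force: 45.0
```

View pics/t3.png

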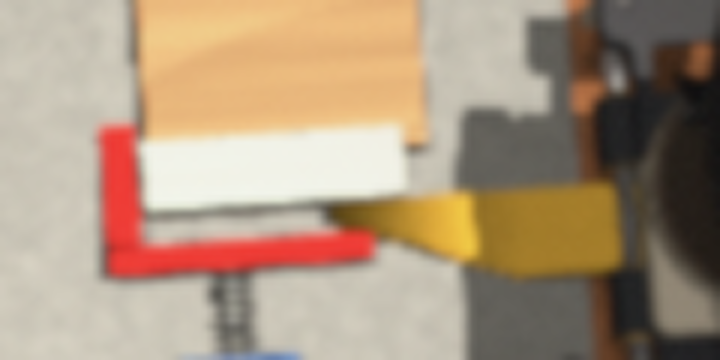

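The tip has entered the slot: crop px (330,210), past the tail plate's end at col 370. I'll drive on.

```bash
python3 -m inch '[{"translation":[0.005,0.001,0],"rotation":[0,0,0],"gripper":0.3},{"translation":[0.01,0.002,0],"rotation":[0,0,0],"gripper":0.3},{"translation":[0.015,0.002,0],"rotation":[0,0,0],"gripper":0.3},{"translation":[0.02,0.002,0],"rotation":[0,0,0],"gripper":0.3},{"translation":[0.025,0.002,0],"rotation":[0,0,0],"gripper":0.3},{"translation":[0.03,0.002,0],"rotation":[0,0,0],"gripper":0.3},{"translation":[0.035,0.002,0],"rotation":[0,0,0],"gripper":0.3},{"translation":[0.04,0.002,0],"rotation":[0,0,0],"gripper":0.3},{"translation":[0.04,0.002,0],"rotation":[0,0,0],"gripper":0.3}]'
```

```text
t: 6.55
tcp_pos: [0.4897, -0.1209, 0.0245]
tcp_rot: [[-0.07, 0.998, 0.001], [0.998, 0.07, -0.002], [-0.002, 0.001, -1.0]]
contact_force: [3.0, -6.4, -1.9]
width: 0.39
grip_force: 45.0
```

```bash
python3 -m inch '[{"translation":[0.005,0,0],"rotation":[0,0,0],"gripper":0.3},{"translation":[0.01,0,0],"rotation":[0,0,0],"gripper":0.3},{"translation":[0.015,0,0],"rotation":[0,0,0],"gripper":0.3},{"translation":[0.02,0,0],"rotation":[0,0,0],"gripper":0.3},{"translation":[0.025,0,0],"rotation":[0,0,0],"gripper":0.3},{"translation":[0.03,0,0],"rotation":[0,0,0],"gripper":0.3},{"translation":[0.034,0,0],"rotation":[0,0,0],"gripper":0.3},{"translation":[0.037,0,0],"rotation":[0,0,0],"gripper":0.3},{"translation":[0.037,0,0],"rotation":[0,0,0],"gripper":0.3}]'
```

```text
t: 7.45
tcp_pos: [0.4875, -0.0835, 0.0246]
tcp_rot: [[-0.07, 0.998, 0.002], [0.998, 0.07, -0.001], [-0.001, 0.002, -1.0]]
contact_force: [3.3, -3.7, -1.9]
width: 0.389
grip_force: 45.0
```

```bash
python3 -m inch '[{"translation":[0.002,0,0],"rotation":[0,0,0],"gripper":0.3},{"translation":[0.004,0,0],"rotation":[0,0,0],"gripper":0.3},{"translation":[0.005,0,0],"rotation":[0,0,0],"gripper":0.3},{"translation":[0.005,0,0],"rotation":[0,0,0],"gripper":0.3}]'; python3 -m inch '[{"translation":[0.001,0,0],"rotation":[0,0,0],"gripper":0.3},{"translation":[0.002,0,0],"rotation":[0,0,0],"gripper":0.3},{"translation":[0.002,0,0],"rotation":[0,0,0],"gripper":0.3}]'
```

```text
t: 7.85
tcp_pos: [0.4872, -0.0791, 0.0246]
tcp_rot: [[-0.07, 0.998, 0.002], [0.998, 0.07, -0.002], [-0.002, 0.002, -1.0]]
contact_force: [4.3, -5.8, -1.6]
width: 0.39
grip_force: 45.0
t: 8.15
tcp_pos: [0.4871, -0.078, 0.0246]
tcp_rot: [[-0.069, 0.998, 0.002], [0.998, 0.069, -0.003], [-0.003, 0.002, -1.0]]
contact_force: [3.1, -8.9, -1.3]
width: 0.391
grip_force: 45.0
```

```bash
python3 -m inch '[{"translation":[0.0015,0,0],"rotation":[0,0,0],"gripper":0.3},{"translation":[0.003,0,0],"rotation":[0,0,0],"gripper":0.3},{"translation":[0.003,0,0],"rotation":[0,0,0],"gripper":0.3}]'; python3 -m inch '[{"translation":[0.002,0,0],"rotation":[0,0,0],"gripper":0.3},{"translation":[0.004,0,0],"rotation":[0,0,0],"gripper":0.3},{"translation":[0.004,0,0],"rotation":[0,0,0],"gripper":0.3}]'
```

```text
t: 8.45
tcp_pos: [0.487, -0.0778, 0.0247]
tcp_rot: [[-0.067, 0.998, 0.002], [0.998, 0.067, -0.005], [-0.006, 0.002, -1.0]]
contact_force: [5.1, -18.4, -1.8]
width: 0.389
grip_force: 45.0
t: 8.75
tcp_pos: [0.4869, -0.0776, 0.0248]
tcp_rot: [[-0.063, 0.998, 0.002], [0.998, 0.063, -0.009], [-0.009, 0.002, -1.0]]
contact_force: [6.3, -32.0, -1.2]
width: 0.39
grip_force: 45.0
```

The wedge is solid against the nose: the tool stays put while the force rises to 32 N. I'll relax, lower about 2 mm, release and rise.

```bash
python3 -m inch '[{"translation":[-0.004,0,0],"rotation":[0,0,0],"gripper":0.3},{"translation":[-0.008,0,0.001],"rotation":[0,0,0],"gripper":0.3},{"translation":[-0.008,0,0.0025],"rotation":[0,0,0],"gripper":0.3},{"translation":[-0.008,0,0.0025],"rotation":[0,0,0],"gripper":0.6},{"translation":[-0.008,0,0.0025],"rotation":[0,0,0],"gripper":0.6},{"translation":[-0.008,0,0.0025],"rotation":[0,0,0],"gripper":0.6},{"translation":[-0.008,0,-0.03],"rotation":[0,0,0],"gripper":0.6},{"translation":[-0.008,0,-0.08],"rotation":[0,0,0],"gripper":0.6},{"translation":[-0.008,0.03,-0.13],"rotation":[0,0,0],"gripper":0.3},{"translation":[-0.008,0.08,-0.15],"rotation":[0,0,0],"gripper":0.2},{"translation":[-0.008,0.08,-0.15],"rotation":[0,0,0],"gripper":0.2},{"translation":[-0.008,0.08,-0.15],"rotation":[0,0,0],"gripper":0.2}]'
python3 - <<'E'
from h import *
p,q,s=wristgrab(); save(p,"wr3.png")
o=np.array([.559,.062]);th=np.radians(3.95);R=np.array([[np.cos(th),-np.sin(th)],[np.sin(th),np.cos(th)]])
print(s["tcp_pos"],"tcp in jig",R.T@(s["tcp_pos"][:2]-o))
for n,z in (("wedge_c",.029),("wedge_tip",.029),("catch_mouth",.031),("channel",.012),("board_c",.026),("side_fence",.012)):
    print(n,[(np.round(a["position"]).tolist(),round(a["score"],2),np.round(R.T@(onplane(q,a["position"],z)[:2]-o),4).tolist()) for a in vision.pinpoint(p,n)[:3]])
E
```

```text
t: 9.95
tcp_pos: [0.5671, -0.0701, 0.1746]
tcp_rot: [[-0.072, 0.997, 0.002], [0.997, 0.072, 0.001], [0.0, 0.002, -1.0]]
contact_force: [-0.4, 0.0, -0.6]
width: 0.303
grip_force: 0.0
[ 0.56710726 -0.07007908  0.17458578] tcp in jig [-0.00101038 -0.13232381]
wedge_c [([148.0, 192.0], 0.7, [-0.0812, -0.0831])]
wedge_tip [([47.0, 203.0], 0.78, [-0.0654, 0.0041])]
catch_mouth [([163.0, 174.0], 0.98, [-0.0997, -0.0972])]
channel [([58.0, 273.0], 0.44, [-0.0042, -0.0011])]
board_c [([121.0, 272.0], 0.83, [-0.0052, -0.058])]
side_fence []
```

View pics/wr3.png

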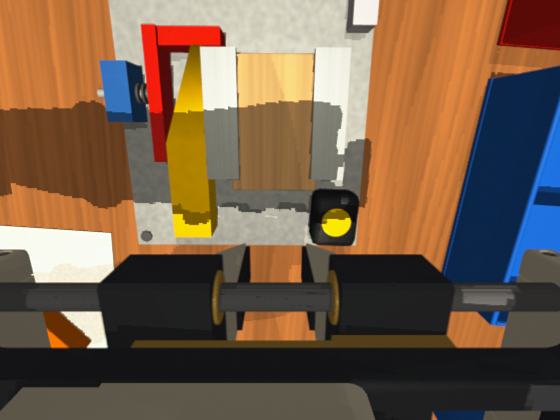

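The wedge is home: its centre reads jig (−81,−83) and the mouth −99.7, so the catch is about 22 mm open. In the picture its tip meets the nose at (45,195), and the channel is at cols 238–313. Now I'll go down behind the board's rear end (row 190).

```bash
python3 -m inch '[{"translation":[-0.018,-0.003,0.0],"rotation":[0,0,0],"gripper":0.1},{"translation":[-0.018,-0.003,0.04],"rotation":[0,0,0],"gripper":0.1},{"translation":[-0.018,-0.003,0.08],"rotation":[0,0,0],"gripper":0.1},{"translation":[-0.018,-0.003,0.12],"rotation":[0,0,0],"gripper":0.1},{"translation":[-0.018,-0.003,0.145],"rotation":[0,0,0],"gripper":0.1},{"translation":[-0.018,-0.003,0.152],"rotation":[0,0,0],"gripper":0.1},{"translation":[-0.014,-0.003,0.152],"rotation":[0,0,0],"gripper":0.1},{"translation":[-0.010,-0.003,0.152],"rotation":[0,0,0],"gripper":0.1},{"translation":[-0.006,-0.003,0.152],"rotation":[0,0,0],"gripper":0.1},{"translation":[-0.002,-0.003,0.152],"rotation":[0,0,0],"gripper":0.1},{"translation":[0.002,-0.003,0.152],"rotation":[0,0,0],"gripper":0.1},{"translation":[0.006,-0.003,0.152],"rotation":[0,0,0],"gripper":0.1}]'
```

```text
t: 11.5
tcp_pos: [0.5627, -0.0652, 0.0228]
tcp_rot: [[-0.07, 0.998, 0.001], [0.998, 0.07, -0.001], [-0.001, 0.001, -1.0]]
contact_force: [-0.2, -2.1, 1.6]
width: 0.098
grip_force: 1.0
```

```bash
python3 -m inch '[{"translation":[0.008,0,0],"rotation":[0,0,0],"gripper":0.1},{"translation":[0.016,0,0],"rotation":[0,0,0],"gripper":0.1},{"translation":[0.024,0,0],"rotation":[0,0,0],"gripper":0.1},{"translation":[0.032,0,0],"rotation":[0,0,0],"gripper":0.1},{"translation":[0.04,0,0],"rotation":[0,0,0],"gripper":0.1},{"translation":[0.048,0,0],"rotation":[0,0,0],"gripper":0.1},{"translation":[0.056,0,0],"rotation":[0,0,0],"gripper":0.1},{"translation":[0.064,0,0],"rotation":[0,0,0],"gripper":0.1}]'
python3 -m inch '[{"translation":[0.008,0,0],"rotation":[0,0,0],"gripper":0.1},{"translation":[0.016,0,0],"rotation":[0,0,0],"gripper":0.1},{"translation":[0.024,0,0],"rotation":[0,0,0],"gripper":0.1},{"translation":[0.032,0,0],"rotation":[0,0,0],"gripper":0.1},{"translation":[0.04,0,0],"rotation":[0,0,0],"gripper":0.1},{"translation":[0.048,0,0],"rotation":[0,0,0],"gripper":0.1},{"translation":[0.055,0,0],"rotation":[0,0,0],"gripper":0.1},{"translation":[0.060,0,0],"rotation":[0,0,0],"gripper":0.1},{"translation":[0.063,0,0],"rotation":[0,0,0],"gripper":0.1},{"translation":[0.065,0,0],"rotation":[0,0,0],"gripper":0.1}]'
```

```text
t: 12.3
tcp_pos: [0.5577, -0.0006, 0.0222]
tcp_rot: [[-0.071, 0.997, -0.0], [0.997, 0.071, -0.0], [-0.0, -0.0, -1.0]]
contact_force: [0.5, -1.5, 1.6]
width: 0.1
grip_force: 1.0
t: 13.3
tcp_pos: [0.5531, 0.0637, 0.0222]
tcp_rot: [[-0.071, 0.997, -0.0], [0.997, 0.071, -0.0], [-0.0, -0.0, -1.0]]
contact_force: [0.4, -1.4, 0.4]
width: 0.1
grip_force: 0.8
```

```bash
python3 -m inch '[{"translation":[-0.008,0,0],"rotation":[0,0,0],"gripper":0.1},{"translation":[-0.008,0,-0.04],"rotation":[0,0,0],"gripper":0.1},{"translation":[-0.008,0,-0.08],"rotation":[0,0,0],"gripper":0.1},{"translation":[0.02,-0.02,-0.12],"rotation":[0,0,8.5],"gripper":0.4},{"translation":[0.05,-0.04,-0.148],"rotation":[0,0,17],"gripper":0.4},{"translation":[0.072,-0.063,-0.148],"rotation":[0,0,25.5],"gripper":0.4},{"translation":[0.072,-0.063,-0.148],"rotation":[0,0,34],"gripper":0.4},{"translation":[0.072,-0.063,-0.148],"rotation":[0,0,42.5],"gripper":0.4},{"translation":[0.072,-0.063,-0.148],"rotation":[0,0,51],"gripper":0.4},{"translation":[0.072,-0.063,-0.148],"rotation":[0,0,59.5],"gripper":0.4},{"translation":[0.072,-0.063,-0.148],"rotation":[0,0,68],"gripper":0.4},{"translation":[0.072,-0.063,-0.148],"rotation":[0,0,76.5],"gripper":0.4}]'; python3 -m inch '[{"translation":[0,0,0],"rotation":[0,0,8.5],"gripper":0.4},{"translation":[0,0,0],"rotation":[0,0,13.6],"gripper":0.4},{"translation":[0,0,0],"rotation":[0,0,13.6],"gripper":0.4}]'
python3 - <<'E'
from h import *
p,q,s=wristgrab(); save(p,"wr4.png")
o=np.array([.5567,.062]);th=np.radians(3.95);R=np.array([[np.cos(th),-np.sin(th)],[np.sin(th),np.cos(th)]])
print(s["tcp_pos"],"tcp in jig",R.T@(s["tcp_pos"][:2]-o), s["tcp_rot"][:2,0])
for n,z in (("catch_mouth",.031),("board_c",.026),("side_fence",.012),("wedge_tip",.029)):
    print(n,[(np.round(a["position"]).tolist(),round(a["score"],2),np.round(R.T@(onplane(q,a["position"],z)[:2]-o),4).tolist()) for a in vision.pinpoint(p,n)[:3]])
E
```

```text
t: 14.5
tcp_pos: [0.4853, 0.1302, 0.1702]
tcp_rot: [[0.955, 0.295, -0.0], [0.295, -0.955, -0.0], [-0.0, 0.0, -1.0]]
contact_force: [-0.3, 0.0, -0.5]
width: 0.398
grip_force: 0.0
t: 14.8
tcp_pos: [0.4853, 0.1303, 0.1702]
tcp_rot: [[0.998, 0.067, -0.0], [0.067, -0.998, -0.0], [-0.0, 0.0, -1.0]]
contact_force: [0.2, 0.5, -0.6]
width: 0.397
grip_force: 0.0
[0.48527415 0.13031244 0.1701589 ] tcp in jig [-0.06655041  0.0730704 ] [0.99775109 0.06702799]
catch_mouth [([63.0, 517.0], 0.7, [0.0555, -0.1377]), ([230.0, 440.0], 0.69, [-0.0994, -0.0931])]
board_c []
side_fence [([53.0, 232.0], 0.68, [0.0672, 0.1125])]
wedge_tip [([197.0, 351.0], 0.69, [-0.0647, -0.0013])]
```

View pics/wr4.png

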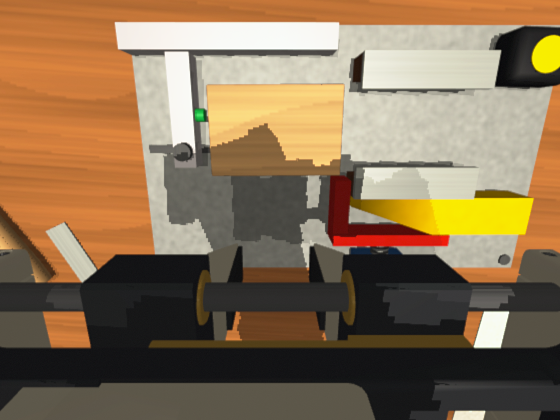

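The picture shows the board out of the channel, square, at rows 83–175 and cols 207–343. The end fence face is at about col 195 with the green pin at (115,201), and the side fence is at rows 22–50. The wedge and catch are still in place. Next is the side push.

```bash
python3 -m inch '[{"translation":[0,0,0.045],"rotation":[0,0,0],"gripper":0.4},{"translation":[0,0,0.09],"rotation":[0,0,0],"gripper":0.4},{"translation":[0,0,0.13],"rotation":[0,0,0],"gripper":0.4},{"translation":[0,0,0.147],"rotation":[0,0,0],"gripper":0.4},{"translation":[0.007,0,0.147],"rotation":[0,0,0],"gripper":0.4},{"translation":[0.013,0,0.147],"rotation":[0,0,0],"gripper":0.4},{"translation":[0.018,0,0.147],"rotation":[0,0,0],"gripper":0.4},{"translation":[0.023,0,0.147],"rotation":[0,0,0],"gripper":0.4},{"translation":[0.028,0,0.147],"rotation":[0,0,0],"gripper":0.4},{"translation":[0.032,0,0.147],"rotation":[0,0,0],"gripper":0.4},{"translation":[0.035,0,0.147],"rotation":[0,0,0],"gripper":0.4}]'; python3 -m inch '[{"translation":[0.001,0,0],"rotation":[0,0,0],"gripper":0.4},{"translation":[0.002,0,0],"rotation":[0,0,0],"gripper":0.4},{"translation":[0.003,0,0],"rotation":[0,0,0],"gripper":0.4}]'; python3 -m inch '[{"translation":[0.001,0,0],"rotation":[0,0,0],"gripper":0.4},{"translation":[0.002,0,0],"rotation":[0,0,0],"gripper":0.4},{"translation":[0.002,0,0],"rotation":[0,0,0],"gripper":0.4}]'
```

```text
t: 16.15
tcp_pos: [0.5206, 0.1334, 0.0235]
tcp_rot: [[0.998, 0.069, 0.0], [0.069, -0.998, 0.0], [0.0, -0.0, -1.0]]
contact_force: [-1.4, -0.8, 1.0]
width: 0.397
grip_force: 1.0
t: 16.45
tcp_pos: [0.523, 0.1335, 0.0231]
tcp_rot: [[0.998, 0.069, -0.0], [0.069, -0.998, -0.0], [-0.0, 0.0, -1.0]]
contact_force: [-2.8, -0.2, 1.5]
width: 0.398
grip_force: 1.0
t: 16.75
tcp_pos: [0.5256, 0.1337, 0.0232]
tcp_rot: [[0.998, 0.069, 0.001], [0.069, -0.998, 0.0], [0.001, -0.0, -1.0]]
contact_force: [0.5, -0.4, -0.4]
width: 0.399
grip_force: 0.1
```

```bash
python3 -m inch '[{"translation":[0.001,0,0],"rotation":[0,0,0],"gripper":0.4},{"translation":[0.002,0,0],"rotation":[0,0,0],"gripper":0.4},{"translation":[0.002,0,0],"rotation":[0,0,0],"gripper":0.4}]'; python3 -m inch '[{"translation":[0.001,0,0],"rotation":[0,0,0],"gripper":0.4},{"translation":[0.0015,0,0],"rotation":[0,0,0],"gripper":0.4},{"translation":[0.0015,0,0],"rotation":[0,0,0],"gripper":0.4}]';  python3 -m inch '[{"translation":[0.001,0,0],"rotation":[0,0,0],"gripper":0.4},{"translation":[0.001,0,0],"rotation":[0,0,0],"gripper":0.4}]'
```

```text
t: 17.05
tcp_pos: [0.5272, 0.1338, 0.0232]
tcp_rot: [[0.998, 0.069, -0.0], [0.069, -0.998, -0.0], [-0.0, 0.0, -1.0]]
contact_force: [-1.8, 0.8, 0.1]
width: 0.399
grip_force: 0.8
t: 17.35
tcp_pos: [0.5272, 0.1339, 0.023]
tcp_rot: [[0.998, 0.069, -0.003], [0.069, -0.998, -0.001], [-0.003, 0.0, -1.0]]
contact_force: [-6.2, -0.4, 5.2]
width: 0.399
grip_force: 3.1
t: 17.55
tcp_pos: [0.5272, 0.1338, 0.0229]
tcp_rot: [[0.998, 0.069, -0.004], [0.069, -0.998, -0.001], [-0.004, 0.001, -1.0]]
contact_force: [-8.8, -0.8, 6.1]
width: 0.398
grip_force: 4.6
```

Flush with the side fence: motion stopped at jig x −24.5, exactly as predicted. Now I'll go behind the board, with the closed fingers in the channel slot.

```bash
python3 -m inch '[{"translation":[-0.008,0,0],"rotation":[0,0,0],"gripper":0.4},{"translation":[-0.01,0,-0.04],"rotation":[0,0,0],"gripper":0.0},{"translation":[-0.01,0,-0.08],"rotation":[0,0,0],"gripper":0.0},{"translation":[0.01,0.045,-0.08],"rotation":[0,0,0],"gripper":0.0},{"translation":[0.042,0.0885,-0.08],"rotation":[0,0,0],"gripper":0.0},{"translation":[0.042,0.0885,-0.08],"rotation":[0,0,0],"gripper":0.0},{"translation":[0.042,0.0885,-0.04],"rotation":[0,0,0],"gripper":0.0},{"translation":[0.042,0.0885,-0.015],"rotation":[0,0,0],"gripper":0.0},{"translation":[0.042,0.0885,0],"rotation":[0,0,0],"gripper":0.0},{"translation":[0.042,0.0885,0],"rotation":[0,0,0],"gripper":0.0}]' 10
python3 - <<'E'
from h import *
s=get_state();o=np.array([.5567,.062]);th=np.radians(3.95);R=np.array([[np.cos(th),-np.sin(th)],[np.sin(th),np.cos(th)]])
print(R.T@(s["tcp_pos"][:2]-o))
t=vision.grab_frame("top"); save(t,"t5.png",(140,260,200,380),4)
E
```

```text
t: 18.55
tcp_pos: [0.5762, 0.0483, 0.0211]
tcp_rot: [[0.998, 0.069, -0.003], [0.069, -0.998, -0.001], [-0.003, 0.0, -1.0]]
contact_force: [-0.8, -0.3, -0.7]
width: 0.007
grip_force: 0.0
[ 0.0185391  -0.01497839]
```

Not touching anything. I'll push toward the end fence (tool −y).

```bash
python3 -m inch '[{"translation":[0,-0.004,0],"rotation":[0,0,0],"gripper":0.0},{"translation":[0,-0.007,0],"rotation":[0,0,0],"gripper":0.0},{"translation":[0,-0.01,0],"rotation":[0,0,0],"gripper":0.0},{"translation":[0,-0.0125,0],"rotation":[0,0,0],"gripper":0.0},{"translation":[0,-0.015,0],"rotation":[0,0,0],"gripper":0.0},{"translation":[0,-0.0165,0],"rotation":[0,0,0],"gripper":0.0}]'; python3 -m inch '[{"translation":[0,-0.001,0],"rotation":[0,0,0],"gripper":0.0},{"translation":[0,-0.002,0],"rotation":[0,0,0],"gripper":0.0},{"translation":[0,-0.003,0],"rotation":[0,0,0],"gripper":0.0},{"translation":[0,-0.003,0],"rotation":[0,0,0],"gripper":0.0}]';python3 -m inch '[{"translation":[0,-0.001,0],"rotation":[0,0,0],"gripper":0.0},{"translation":[0,-0.002,0],"rotation":[0,0,0],"gripper":0.0},{"translation":[0,-0.003,0],"rotation":[0,0,0],"gripper":0.0},{"translation":[0,-0.003,0],"rotation":[0,0,0],"gripper":0.0}]'
python3 - <<'E'
from h import *
t=vision.grab_frame("top"); c=vision.grab_frame("scene"); save(t,"t6.png",(140,260,200,380),4)
o=np.array([.5567,.062]);th=np.radians(3.95);R=np.array([[np.cos(th),-np.sin(th)],[np.sin(th),np.cos(th)]])
for p in (t,c):
    print([(np.round(R.T@(onplane(p,a["position"],.026)[:2]-o),4).tolist()) for a in vision.pinpoint(p,"board_c")[:2]])
E
```

```text
t: 19.2
tcp_pos: [0.5768, 0.065, 0.0235]
tcp_rot: [[0.998, 0.069, 0.001], [0.069, -0.998, -0.0], [0.001, 0.0, -1.0]]
contact_force: [-0.0, -3.3, 2.2]
width: 0.006
grip_force: 1.2
t: 19.6
tcp_pos: [0.5764, 0.0681, 0.0233]
tcp_rot: [[0.998, 0.069, 0.0], [0.069, -0.998, -0.0], [0.0, 0.0, -1.0]]
contact_force: [-0.6, -2.4, 2.1]
width: 0.002
grip_force: 1.2
t: 20.0
tcp_pos: [0.5761, 0.0714, 0.0232]
tcp_rot: [[0.998, 0.069, -0.0], [0.069, -0.998, 0.0], [-0.0, -0.0, -1.0]]
contact_force: [0.2, -1.9, 1.6]
width: 0.007
grip_force: 1.0
[[0.021, 0.0796], [-0.288, -0.2927]]
[[0.0225, 0.0919], [-0.2819, -0.2932]]
```

```bash
python3 -m inch '[{"translation":[0,-0.001,0],"rotation":[0,0,0],"gripper":0.0},{"translation":[0,-0.002,0],"rotation":[0,0,0],"gripper":0.0},{"translation":[0,-0.003,0],"rotation":[0,0,0],"gripper":0.0},{"translation":[0,-0.003,0],"rotation":[0,0,0],"gripper":0.0}]' | egrep "tcp_pos|contact";python3 -m inch '[{"translation":[0,-0.001,0],"rotation":[0,0,0],"gripper":0.0},{"translation":[0,-0.002,0],"rotation":[0,0,0],"gripper":0.0},{"translation":[0,-0.002,0],"rotation":[0,0,0],"gripper":0.0}]'| egrep "tcp_pos|contact";python3 -m inch '[{"translation":[0,-0.001,0],"rotation":[0,0,0],"gripper":0.0},{"translation":[0,-0.002,0],"rotation":[0,0,0],"gripper":0.0},{"translation":[0,-0.002,0],"rotation":[0,0,0],"gripper":0.0}]'| egrep "tcp_pos|contact"
```

```text
tcp_pos: [0.576, 0.0729, 0.0232]
contact_force: [0.4, -6.0, 2.3]
tcp_pos: [0.5765, 0.0732, 0.0232]
contact_force: [3.2, -9.4, 1.0]
tcp_pos: [0.5765, 0.0733, 0.0233]
contact_force: [2.7, -15.0, 1.7]
```

View pics/t6.png

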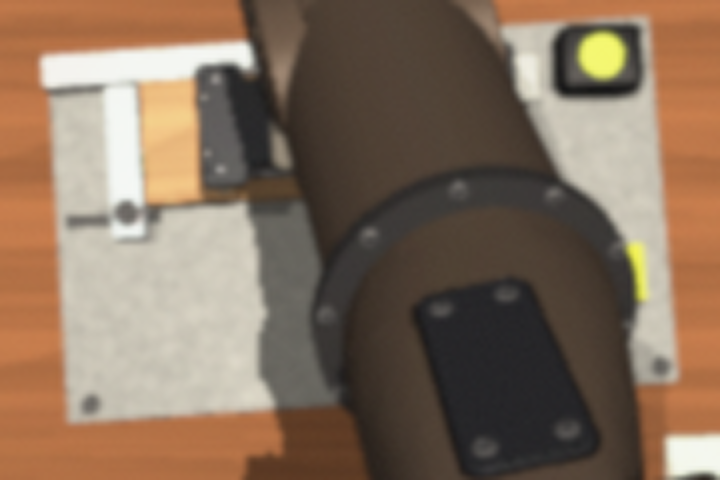

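The crop is from mid-push, with the board already near the end fence (face at crop col 138). Now motion has stopped at world y 0.073 while the force rises to 15 N, so the board is against the fence. I'll retreat and check squareness numerically.

```bash
python3 -m inch '[{"translation":[0,0.008,0],"rotation":[0,0,0],"gripper":0.0},{"translation":[0,0.013,0],"rotation":[0,0,0],"gripper":0.0},{"translation":[0,0.013,-0.045],"rotation":[0,0,0],"gripper":0.0},{"translation":[0,0.013,-0.09],"rotation":[0,0,0],"gripper":0.0},{"translation":[-0.03,-0.02,-0.12],"rotation":[0,0,0],"gripper":0.4},{"translation":[-0.06,-0.05,-0.148],"rotation":[0,0,0],"gripper":0.4},{"translation":[-0.0805,-0.07,-0.148],"rotation":[0,0,0],"gripper":0.4},{"translation":[-0.0805,-0.07,-0.148],"rotation":[0,0,0],"gripper":0.4},{"translation":[-0.0805,-0.07,-0.148],"rotation":[0,0,0],"gripper":0.4}]'
python3 - <<'E'
from h import *
p,q,s=wristgrab(); cv2.imwrite("pics/wr5.png",p["color"][:,:,::-1])
o=np.array([.5567,.062]);th=np.radians(3.95);R=np.array([[np.cos(th),-np.sin(th)],[np.sin(th),np.cos(th)]])
J=lambda r,c,z: np.round(1e3*(R.T@(onplane(q,(r,c),z)[:2]-o)),1)
print("tcp",R.T@(s["tcp_pos"][:2]-o))
for n,z in (("board_c",.026),("side_fence",.012),("catch_mouth",.031),("wedge_tip",.029)):
    print(n,[(np.round(a["position"]).tolist(),round(a["score"],2),J(*a["position"],z).tolist()) for a in vision.pinpoint(p,n)[:2]])
hsv=cv2.cvtColor(p["color"],cv2.COLOR_RGB2HSV)
m=cv2.inRange(hsv,(8,60,60),(22,200,255))
m=cv2.morphologyEx(m,cv2.MORPH_OPEN,np.ones((5,5)))
pp=R@np.array([.02,.088])+o; v=q["K"]@(q["R"]@np.array([*pp,.04])+q["t"]); u=(v[:2]/v[2]).astype(int); print("expected px",u)
n,l,st,ce=cv2.connectedComponentsWithStats(m); k=l[u[1],u[0]]; print(st[k])
c=max(cv2.findContours((l==k).astype(np.uint8),0,1)[0],key=cv2.contourArea)[:,0]
x0,y0,w,h=st[k][:4]
for cc in np.linspace(x0+.1*w,x0+.9*w,6).astype(int):
    rr=c[c[:,0]==cc,1]; print("col",cc,"far",J(rr.min()-.5,cc,.04),"near",J(rr.max()+.5,cc,.04))
for r in np.linspace(y0+.15*h,y0+.85*h,5).astype(int):
    ccs=c[c[:,1]==r,0]; print("row",r,"front",J(r,ccs.min()-.5,.04),"rear",J(r,ccs.max()+.5,.04), [p["color"][r,ccs.min()-d].tolist() for d in (2,4,6)])
E
```

```text
t: 22.1
tcp_pos: [0.49, 0.1433, 0.1714]
tcp_rot: [[0.997, 0.071, 0.0], [0.071, -0.997, 0.0], [0.0, -0.0, -1.0]]
contact_force: [0.7, -0.3, -0.3]
width: 0.376
grip_force: 0.0
tcp [-0.06092951  0.08565643]
board_c [([105.0, 272.0], 0.93, [26.9, 89.0])]
side_fence [([62.0, 246.0], 0.8, [65.1, 113.4]), ([107.0, 274.0], 0.7, [25.6, 86.9])]
catch_mouth [([234.0, 453.0], 0.85, [-97.3, -95.1])]
wedge_tip [([203.0, 360.0], 0.67, [-65.0, 1.4])]
expected px [272 112]
[  205    57   141    96 12398]
col 219 far [ 64.9 133.3] near [-14.1 137.1]
col 241 far [ 65.  114.7] near [-14.1 117. ]
col 264 far [65.  95.3] near [-14.   95.9]
col 286 far [65.1 76.8] near [-14.   75.8]
col 309 far [65.1 57.4] near [-13.9  54.8]
col 331 far [65.2 38.8] near [-14.8  34.7]
row 71 front [ 53.6 145.4] rear [53.9 26.7] [[251, 253, 251], [251, 252, 249], [251, 252, 249]]
row 88 front [ 40.1 143.6] rear [40.4 26.7] [[246, 208, 131], [250, 253, 252], [251, 252, 250]]
row 105 front [ 26.1 146.1] rear [26.4 26.7] [[252, 254, 252], [251, 252, 250], [251, 252, 249]]
row 121 front [ 12.6 146. ] rear [12.9 26.8] [[251, 253, 251], [251, 252, 250], [251, 252, 249]]
row 138 front [ -2.1 146. ] rear [-1.8 26.8] [[252, 253, 251], [251, 252, 249], [251, 251, 249]]
```

Board reads square (rear edge y 26.7–26.8, far side x 65.0) and is in contact with both fences. One gentle confirming side push, then retreat.

```bash
python3 -m inch '[{"translation":[0,0,0.045],"rotation":[0,0,0],"gripper":0.4},{"translation":[0,0,0.09],"rotation":[0,0,0],"gripper":0.4},{"translation":[0,0,0.13],"rotation":[0,0,0],"gripper":0.4},{"translation":[0,0,0.147],"rotation":[0,0,0],"gripper":0.4},{"translation":[0.01,0,0.147],"rotation":[0,0,0],"gripper":0.4},{"translation":[0.02,0,0.147],"rotation":[0,0,0],"gripper":0.4},{"translation":[0.028,0,0.147],"rotation":[0,0,0],"gripper":0.4},{"translation":[0.033,0,0.147],"rotation":[0,0,0],"gripper":0.4},{"translation":[0.035,0,0.147],"rotation":[0,0,0],"gripper":0.4},{"translation":[0.0365,0,0.147],"rotation":[0,0,0],"gripper":0.4},{"translation":[0.0375,0,0.147],"rotation":[0,0,0],"gripper":0.4},{"translation":[0.0385,0,0.147],"rotation":[0,0,0],"gripper":0.4}]'
python3 - <<'E'
from h import *
s=get_state();o=np.array([.5567,.062]);th=np.radians(3.95);R=np.array([[np.cos(th),-np.sin(th)],[np.sin(th),np.cos(th)]])
print(R.T@(s["tcp_pos"][:2]-o))
E
```

```text
t: 23.55
tcp_pos: [0.5266, 0.1447, 0.0241]
tcp_rot: [[0.998, 0.069, -0.004], [0.069, -0.998, -0.001], [-0.004, 0.001, -1.0]]
contact_force: [-8.8, -0.4, 7.0]
width: 0.402
grip_force: 4.8
[-0.0243327   0.08461697]
```

```bash
python3 -m inch '[{"translation":[-0.004,0,0],"rotation":[0,0,0],"gripper":0.4},{"translation":[-0.012,0,0],"rotation":[0,0,0],"gripper":0.4},{"translation":[-0.036,0,-0.03],"rotation":[0,0,0],"gripper":0.4},{"translation":[-0.038,0,-0.07],"rotation":[0,0,0],"gripper":0.4},{"translation":[-0.038,0,-0.11],"rotation":[0,0,0],"gripper":0.4},{"translation":[-0.038,0,-0.147],"rotation":[0,0,0],"gripper":0.4},{"translation":[-0.038,0,-0.147],"rotation":[0,0,0],"gripper":0.4},{"translation":[-0.038,0,-0.147],"rotation":[0,0,0],"gripper":0.4}]'
python3 - <<'E'
from h import *
p,q,s=wristgrab(); a=p["color"].astype(int)
o=np.array([.5567,.062]);th=np.radians(3.95);R=np.array([[np.cos(th),-np.sin(th)],[np.sin(th),np.cos(th)]])
J=lambda r,c,z: np.round(1e3*(R.T@(onplane(q,(r,c),z)[:2]-o)),1)
for n,z in (("board_c",.026),("catch_mouth",.031),("wedge_tip",.029),("wedge_c",.029)):
    print(n,[(round(b["score"],2),J(*b["position"],z).tolist()) for b in vision.pinpoint(p,n)[:2]])
for X in (55,40,10,-5): # scan across the board/end-fence joint at top height
    out=[]
    for Y in np.arange(142,154,.8):
        w=R@np.array([X,Y])/1e3+o; v=q["K"]@(q["R"]@np.array([*w,.039])+q["t"]); u=(v[:2]/v[2]).round().astype(int); out.append(a[u[1],u[0]].tolist()[0::2])
    print(X,out)
for X in (55,-5):
    print([J(r,c,.04) for r,c in []])
E
```

```text
t: 24.35
tcp_pos: [0.4913, 0.1426, 0.172]
tcp_rot: [[0.998, 0.069, 0.003], [0.069, -0.998, 0.001], [0.003, -0.001, -1.0]]
contact_force: [0.0, -0.2, -1.4]
width: 0.399
grip_force: 0.0
board_c [(0.91, [26.9, 85.0])]
catch_mouth [(0.93, [-97.5, -90.9])]
wedge_tip [(0.56, [-64.4, 2.2]), (0.24, [55.5, -139.1])]
wedge_c [(0.62, [-78.5, -84.7])]
55 [[247, 121], [247, 120], [248, 121], [249, 119], [232, 103], [173, 136], [251, 252], [252, 251], [251, 249], [251, 249], [251, 249], [251, 249], [251, 249], [251, 248], [251, 248]]
40 [[252, 133], [252, 133], [252, 133], [252, 130], [244, 123], [234, 214], [250, 251], [251, 251], [251, 250], [251, 250], [251, 250], [251, 249], [251, 249], [251, 249], [251, 249]]
10 [[248, 123], [248, 123], [248, 122], [248, 118], [234, 116], [231, 210], [251, 251], [251, 250], [251, 250], [251, 249], [251, 249], [251, 249], [251, 249], [251, 249], [251, 249]]
-5 [[251, 130], [251, 129], [251, 130], [252, 128], [245, 114], [192, 142], [250, 250], [252, 250], [252, 250], [251, 249], [251, 249], [251, 248], [251, 248], [251, 248], [251, 248]]
[]
[]
```

No gap is visible along the end-fence joint, the board is flush on the side fence, and the wedge and catch are unchanged. I'll hand in.

```bash
python3 -c "
from bench import order; print(order.close_job())"
```

```text
the job is handed in; nothing more can be done
None
```

The job is handed in at about 25 s of the 64 s: the wedge is fully home and holds the catch about 22 mm open by itself, and by touch and camera the board sits square and flush against both fences, with the hand off everything.

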